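# Gauge a girth weld with a sprung caliper

### The job

Gauge the weld bead on the upright pipe stub for the 36 mm collar that has to pass over it: take the sprung caliper off its stand by the finger flats, squeeze it until its pointer stands on the long line of its scale (tips 36 mm apart), and bring it level over the stub so that the two tips stand either side of the bead, at its height, touching neither bead nor stub. Finish while still holding the caliper there with the gap steady on the line, so that the inspector can see daylight on both sides; do not knock the welded piece, and leave the collar, wire brush and magnet where they lie.

Things in the scene. Friction and masses are not known exactly. Their poses are not given: they have to be found in the camera images.
- caliper_grip (a point): Steel sprung caliper, 185 mm long, 120 g, flat on its stand. Point half-way between its finger flats (knurled plates outside the legs, 40 mm long, 14 mm high) as it lies open, at their mid height, 7 mm above the lips. x points to the curled tips (70 mm ahead), z up; hinge and bow spring 90 mm behind. Legs 10 mm high. Open: 53 mm over the flats (56 at their front). The frame is fixed to the left (+y) leg.
- caliper_leg (a joint): Closing angle (rad) of the legs: 0 open at rest (tips 60 mm apart), 0.15 pointer on the long line of the small scale plate (tips 36 mm apart; flats then parallel, 39 mm over their outsides), 0.30 squeezed to the stop. 0.01 is 1.6 mm at the tips, 0.9 mm at the flats. The spring pushes each flat out with 4 N at rest, 9 N at the line, 14 N at the stop.
- tip_left (a point): Inner face of the left tip (+y leg), at half the leg's height, 2 mm lower than the grip point. With the pointer on the line, the middle between the two tips lies 70 mm straight ahead of the middle between the flats. Behind the tips the legs bow outward.
- tip_right (a point): Inner face of the right tip (-y leg, the one that the joint moves), at half the leg's height, 2 mm lower than the grip point.
- bead (a point): Centre of the girth weld bead, a bright ring 30 mm in diameter and 10 mm high round the upright pipe stub, on the stub's axis, 102 mm above the table. The stub is 27 mm in diameter; it rises from 28 mm below this point to 24 mm above it and is free all round. z up.
- workpiece: Welded piece, fixed: brown steel shell 76 mm in diameter on a 110 mm square flange, with an end cap 80 mm in diameter, its top 74 mm high; in the middle of the cap stands the pipe stub with the bead, up to 126 mm. Two strap clamps reach 87 mm from the centre along its y axis, 27 mm high. Origin: centre of its underside.
- stand: Grey folded-sheet tool stand, fixed, 125 mm long (x), 90 mm wide: 4 mm floor and two cross walls 45 mm high at x = -66 and +50 mm, each with a 12 mm lip folded inward, on which the caliper lies. Open between the lips, and at both sides, for fingers. Origin at its underside, about below the caliper's grip point; x along the caliper.
- caliper: The whole caliper (see its grip point). Origin at its underside, 7 mm below the grip point; same axes.
- collar: Bystander: steel collar lying flat, 56 mm outside, 36 mm bore, 16 mm high. Origin: centre of its underside.
- brush: Bystander: wire brush with a wooden back, 200 mm long, 26 mm wide, 32 mm high, lying bristles down.
- magnet: Bystander: dark triangular welding magnet, 75 mm legs, 18 mm high, lying flat.
Things that resemble listed ones, but are neither listed nor needed, are in the scene too. Of the things shaped like the caliper, the bare steel one is meant.

How it is judged:
By the outcome, as a careful person would: the job done as asked, in the order asked, and still so for the second after the job is handed in, while the arm keeps its last pose, push and grip.
It also fails if it takes over 38 s, if anything falls off the work surface, if the arm or the gripper's body presses on something with over 40 N, if the wrist force passes 120 N, or if a joint passes its speed limit or range.

### The arm

A 6-joint arm with a two-finger parallel gripper is mounted at the origin on the work surface. World frame = base frame: x ahead of the robot, y to its left, z up, the work surface at z = 0. Lengths are in m, angles in rad, forces in N, time in s.
With the tool pointing down it reaches from about 0.35 to 0.975 m from the base axis. Payload 4.9 kg.
Tool frame: the origin (TCP) lies on the centre line of the jaws, within the pads' length; the fingertips stand 25 mm ahead of it and the grasp point (between the pads) lies 6 mm ahead of it; z points along the fingers, y is the direction in which the jaws open and shut (so a half turn about z gives the same grasp; the last joint's range is limited). The gripper opens to 85 mm and grips with 20 to 120 N. Pads are 22 mm wide; open, the fingers measure 114 mm over their backs; the gripper's body (76 mm by 85 mm) begins 54 mm behind the grasp point. The pads swing forward as they close: fully open they stand 13 mm farther back than shut.
Start: joints at [-1.324, 0.053, 1.613, -0, 1.476, -0.119], TCP at [0.224, -0.584, 0.256] pointing down, gripper open.
Joint ranges: [-3.01, 3.01], [-1.01, 2.22], [0.06, 2.58], [-1.02, 4.17], [0.09, 2.62], [-3.14, 3.14]. Speed limits (rad/s): [2.57, 2.57, 3.14, 3.14, 3.14, 3.14].

### API

Orientations are given as a unit quaternion [x, y, z, w].
In Python, from plant import ctrl gives the robot as it stands.
- The arm moves only by the shell command python3 -m inch 'ROWS' [FORCE]. ROWS is JSON, a list of rows, each an object of numbers: "dx", "dy", "dz": the shift along the tool's x, y, z in m; "wx", "wy", "wz": the turn, a rotation vector about the tool's x, y, z in degrees; "grip": the closure, from 0 (fully open) to 1 (shut). In form: [{"dx": .., "dy": .., "dz": .., "wx": .., "wy": .., "wz": .., "grip": ..}, ...]. A call has 1 to 5 rows; each row shifts and turns the commanded pose from where the row before left it, along the tool's axes as they then stand; what a row does not reach is not made up. A row lasts 1/8 s, in which the tool goes at most 62.5 mm and 10.7 degrees, less where a joint would pass 70% of its speed; a pose out of reach is approached as far as the arm can. A call is refused whole if a number of a shift passes 0.0625 or a number of a turn 10.7, either way. A call with a gripper value outside its range is refused whole. The fingers move at their own pace and stop on an object; FORCE is the grip in N (left out, the last holds). Time passes only in rows, so rows that do not move let the fingers close. It gives the time, the measured TCP pose, the force and the opening at its end, in the units of the state.
- ctrl.state(): the state, without advancing time (a new reading comes with each control period).
- ctrl.get_image(name): name is "side" or "top"; returns (picture, depth): 480x640x3 uint8, red, green, blue; 480x640 float32, m along the optical axis (not along the pixel's ray), 0 where there is no reading.
- ctrl.camera_info(name): a dict with "camera_matrix" (3x3 intrinsics, pixels), "k1" (the pictures are not rectified: a ray, as slopes to the right and down, at radius r is drawn at 1 + k1 r^2 times it, then the intrinsics apply), "rvec" (rotation vector, rad) and "tvec" (3), from world to camera coordinates, as OpenCV has them. Camera axes: x right, y down, z forward; pixel columns grow to the right and rows downward; lengths in m; the calibration is good to about 2 mm. A picture is of the moment at which its call begins. camera_info takes no time and is no camera call.
- ctrl.hand_in(): hands the job in, once; it reports no verdict.
The state is a dict: "time": time; "q": joint angles; "qvel": joint speeds; "tau": joint torques, N m; "position": TCP position; "tool_rot": TCP orientation; "force": force on the tool from outside, world axes, zero at the start; "moment": the same for the moment, N m; "gripper_width": finger opening in m.
Only numpy, scipy, OpenCV 4.12 (cv2) and the standard library are available. Lean on these libraries where they do the work, as an engineer would, in place of code of your own. Each camera call takes 0.05 s, during which the arm holds its last target.

## Working session

There is one attempt and no reset: what is moved stays moved. The work goes in short steps, Python scripts to look and compute and a shell command to move; the robot and the scene stay as the last step left them, time stands still between calls to the robot, and variables do not carry over. Pictures are saved under pics/ and viewed, and the job is handed in when it is done.

```bash
ls; mkdir -p pics
cat > h.py <<'E'
import numpy as np, cv2
from plant import ctrl
def cam(n):
    c=ctrl.camera_info(n); K=np.array(c["camera_matrix"],float); R=cv2.Rodrigues(np.array(c["rvec"],float))[0]; t=np.array(c["tvec"],float).ravel(); return K,float(c["k1"]),R,t
def proj(n,P):
    K,k,R,t=cam(n); p=np.atleast_2d(P)@R.T+t; s=p[:,:2]/p[:,2:]; r2=(s**2).sum(1,keepdims=True); s=s*(1+k*r2); return s@K[:2,:2].T+K[:2,2]
def ray(n,uv):
    K,k,R,t=cam(n); d=(np.atleast_2d(np.array(uv,float))-K[:2,2])/[K[0,0],K[1,1]]; s=d.copy()
    for _ in range(20): s=d/(1+k*(s**2).sum(1,keepdims=True))
    v=np.c_[s,np.ones(len(s))]; return -R.T@t, v@R   # origin, dirs (depth-unit)
def onz(n,uv,z):
    o,d=ray(n,uv); return o+d*((z-o[2])/d[:,2])[:,None]
def cloud(n,D):
    v,u=np.mgrid[:480,:640]; o,d=ray(n,np.c_[u.ravel(),v.ravel()]); return (o+d*D.ravel()[:,None]).reshape(480,640,3)
def grab(n,tag):
    im,D=ctrl.get_image(n); cv2.imwrite(f"pics/{tag}.png",im[:,:,::-1]); np.save(f"{tag}.npy",D); return im,D
def crop(tag,x0,y0,x1,y1,s,out):
    im=cv2.imread(f"pics/{tag}.png")[y0:y1,x0:x1]; cv2.imwrite(f"pics/{out}.png",cv2.resize(im,None,fx=s,fy=s,interpolation=cv2.INTER_CUBIC))
E
python3 - <<'E'
from h import *
grab("top","top0"); grab("side","side0")
for n in("top","side"):
    K,k,R,t=cam(n); print(n,K,k,-R.T@t,R)
print(ctrl.state())
E
```

```text
pics
top [[596.61135372   0.         325.91413628]
 [  0.         596.61135372 239.80718935]
 [  0.           0.           1.        ]] 0.028584512952794388 [ 0.45298821 -0.00697835  1.24228924] [[-0.00710098 -0.99976251 -0.02060362]
 [-0.99429952  0.00925123 -0.10622092]
 [ 0.10638631  0.0197319  -0.99412907]]
side [[554.60149909   0.         306.90635076]
 [  0.         554.60149909 236.10050821]
 [  0.           0.           1.        ]] -0.17770981379552647 [3.63569011e-04 5.81661147e-01 8.80487441e-01] [[-0.70519365 -0.70900881  0.00290104]
 [-0.50015961  0.49455984 -0.71081005]
 [ 0.50253585 -0.50270972 -0.70337803]]
{'time': 0.1, 'q': array([-1.32401983e+00,  5.32767690e-02,  1.61419271e+00,  5.92841668e-06,
        1.47600208e+00, -1.18983025e-01]), 'qvel': array([-0.00012678, -0.00075894, -0.00327619,  0.00058169,  0.00016892,
        0.0007547 ]), 'tau': array([ 5.61167981e-04, -3.94904423e+01, -3.71362424e+01, -8.43607040e-05,
        3.93456707e-03,  3.85111070e-05]), 'position': array([ 0.22341736, -0.58313315,  0.25517313]), 'tool_rot': array([ 9.83323670e-01,  1.81861701e-01, -5.70423211e-05, -9.37721060e-04]), 'force': array([ 0.40642209, -0.60840108, -0.71702928]), 'moment': array([ 0.08873494, -0.04093803, -0.00372761]), 'gripper_width': 0.0856132507105587}
```

View pics/top0.png

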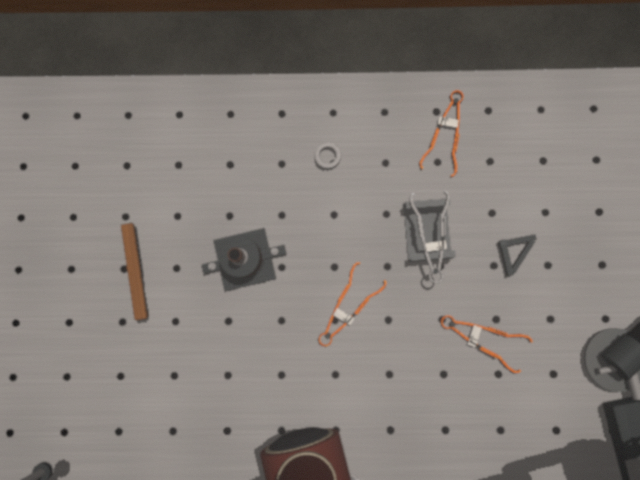

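View pics/side0.png

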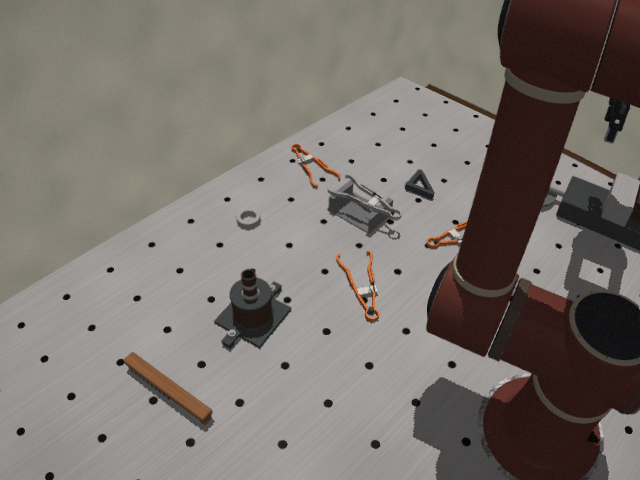

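Caliper candidates in the top picture are orange ones at (445,132), (350,305) and (485,342), and a bare steel one on the grey stand at (430,238). I choose the steel one. The stub with the bead is at about (238,257). Next I check both in close crops.

Run:
```python
from h import *
crop("top0",385,180,475,295,5,"c1"); crop("top0",195,215,295,300,6,"c2"); crop("side0",320,160,410,245,7,"c3"); crop("side0",205,255,300,355,6,"c4")
D=np.load("top0.npy"); P=cloud("top",D)
# height slices
x=P[...,0];z=P[...,2]
m=np.zeros((480,640),bool); m[215:300,195:290]=1
for lo,hi in((0.068,0.08),(0.095,0.108),(0.118,0.135)):
    q=P[m&(z>lo)&(z<hi)]; print(lo,len(q),q.mean(0) if len(q) else 0,q.min(0),q.max(0))
for r in range(238,274,3): print(r,[int(1000*a) for a in z[r,220:262:2]])
```

```text
0.068 1034 [0.54647267 0.18707446 0.0741266 ] [0.50811461 0.14979176 0.06808737] [0.58724047 0.22718444 0.07993572]
0.095 24 [0.54137123 0.18145751 0.10478834] [0.53336925 0.17453172 0.10075048] [0.56067184 0.19812404 0.10792639]
0.118 170 [0.54699773 0.18845214 0.12602403] [0.53401746 0.17532957 0.11986805] [0.56076928 0.2015487  0.13300991]
238 [6, 7, 6, 10, 6, 5, 72, 72, 74, 77, 72, 76, 71, 71, 8, 8, 9, 7, 12, 8, 7]
241 [8, 7, 9, 73, 77, 73, 72, 77, 76, 74, 75, 74, 70, 73, 74, 75, 14, 7, 10, 5, 7]
244 [3, 8, 72, 74, 74, 71, 73, 73, 73, 70, 72, 72, 74, 75, 75, 77, 72, 77, 13, 9, 5]
247 [13, 73, 73, 76, 75, 71, 74, 126, 73, 75, 72, 75, 74, 71, 75, 73, 72, 73, 74, 15, 7]
250 [75, 75, 73, 76, 127, 126, 127, 129, 126, 1242, 122, 76, 72, 73, 73, 69, 76, 74, 78, 45, 15]
253 [74, 73, 72, 1242, 127, 124, 124, 127, 128, 128, 124, 110, 79, 78, 76, 74, 69, 74, 74, 75, 24]
256 [71, 75, 72, 78, 123, 124, 126, 127, 126, 127, 127, 110, 89, 77, 76, 74, 72, 72, 75, 76, 32]
259 [72, 70, 76, 71, 75, 127, 124, 127, 127, 125, 117, 104, 77, 75, 72, 73, 71, 76, 70, 71, 35]
262 [83, 74, 75, 75, 74, 76, 76, 106, 104, 105, 81, 78, 70, 73, 75, 73, 71, 75, 70, 68, 23]
265 [21, 74, 76, 75, 77, 75, 72, 72, 74, 75, 71, 82, 72, 74, 74, 74, 75, 74, 75, 38, 18]
268 [13, 14, 75, 74, 70, 73, 71, 72, 73, 73, 73, 73, 68, 71, 72, 75, 73, 71, 43, 19, 13]
271 [5, 10, 6, 76, 76, 70, 79, 71, 75, 75, 77, 73, 74, 75, 75, 71, 70, 40, 16, 10, 3]
```

View pics/c1.png

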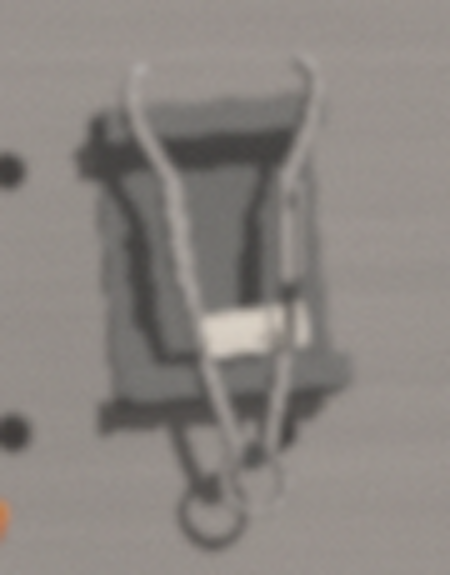

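View pics/c2.png

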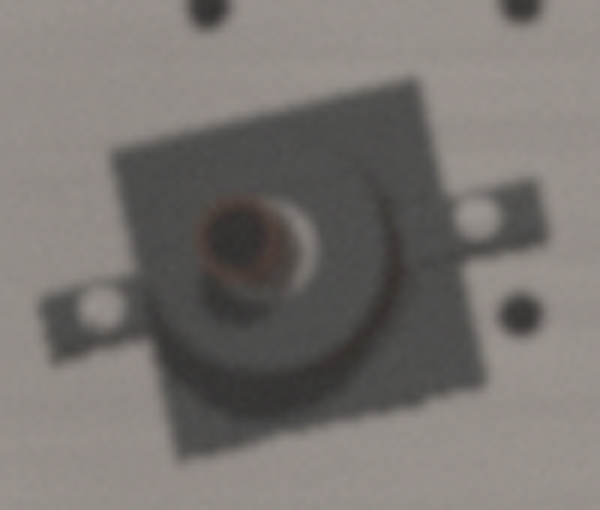

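View pics/c3.png

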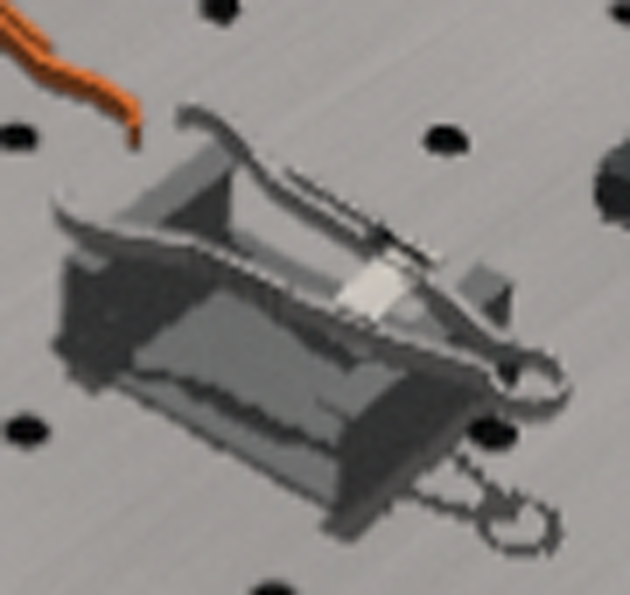

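View pics/c4.png

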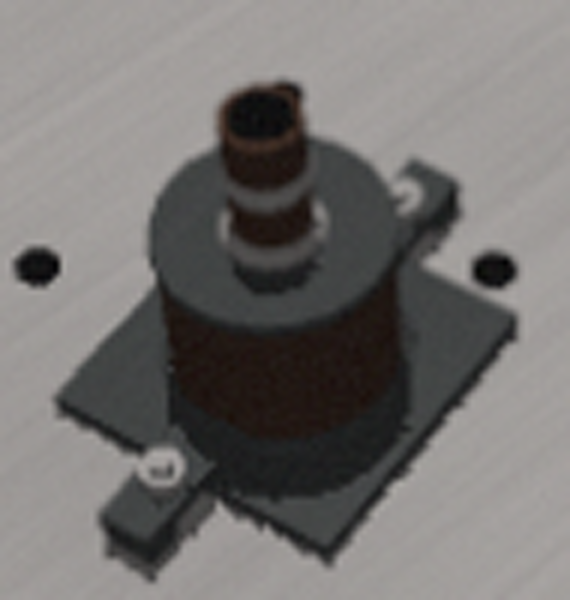

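The close crop confirms it. The bare steel caliper lies on the stand with tips at top-image pixels (412.6,193.6) and (446.6,193) and its ring at (437,276). The stub top is at about (235,254), with a bright bead ring below it. A second bright ring lies around the stub's foot or lower down, so I'll check the heights numerically.

```bash
python3 - <<'E'
from h import *
def tri(a,b):
    o1,d1=ray("top",a);o2,d2=ray("side",b);d1=d1[0];d2=d2[0]
    A=np.c_[d1,-d2];s=np.linalg.lstsq(A,o2-o1,rcond=None)[0];p=o1+d1*s[0];q=o2+d2*s[1];return (p+q)/2,np.linalg.norm(p-q)
print("L",tri((412.6,193.6),(328.9,188.6)),onz("top",(412.6,193.6),.055),onz("side",(328.9,188.6),.055))
print("R",tri((446.6,193),(347.1,176)),onz("top",(446.6,193),.055))
# ring centre
print("hinge",tri((385+262/5,180+480/5),(320+532/7,160+382/7)))
D=np.load("top0.npy");P=cloud("top",D);z=P[...,2]
m=np.zeros((480,640),bool);m[185:295,395:470]=1
q=P[m&(z>.049)&(z<.063)]
np.save("cal.npy",q); print(len(q))
for x0 in np.arange(q[:,0].min(),q[:,0].max(),.012):
    s=q[(q[:,0]>=x0)&(q[:,0]<x0+.012)]
    print(round(x0,3),np.sort((s[:,1]*1000).astype(int)))
# side depth of stub
D=np.load("side0.npy") if 0 else None
E
python3 - <<'E'
from h import *
D=np.load("side0.npy");P=cloud("side",D);z=P[...,2]
m=np.zeros((480,640),bool);m[255:355,205:300]=1
for lo,hi in((.066,.08),(.084,.094),(.097,.107),(.11,.12),(.12,.132)):
    q=P[m&(z>lo)&(z<hi)];print(lo,len(q),q.min(0),q.max(0))
for zz in(.074,.085,.102,.107,.126): print(zz,proj("top",[.547,.1885,zz]),proj("side",[.547,.1885,zz]))
E
```

```text
L (array([ 0.67190963, -0.16017927,  0.04842077]), np.float64(0.0029714725655822388)) [[ 0.67186498 -0.15841719  0.055     ]] [[ 0.66538336 -0.1551585   0.055     ]]
R (array([ 0.67371059, -0.22791269,  0.04704701]), np.float64(0.00012252122039589183)) [[ 0.67228995 -0.22640519  0.055     ]]
hinge (array([ 0.50594534, -0.20558269,  0.04496632]), np.float64(0.0011351319120456484))
780
0.494 [-215 -215 -213 -212 -212 -212 -210 -210 -210 -209 -208 -208 -206 -205
 -204 -204 -202 -202 -201 -200 -198 -197 -196 -194 -194 -193 -192 -192
 -191 -191 -190 -189 -188 -187]
0.506 [-214 -213 -213 -212 -212 -211 -211 -211 -210 -209 -209 -209 -207 -207
 -204 -204 -204 -203 -202 -202 -201 -201 -201 -201 -198 -198 -198 -197
 -197 -196 -195 -195 -193 -193 -191 -191 -191 -189 -189 -189 -189 -188
 -187 -187 -187]
0.518 [-211 -209 -209 -209 -209 -208 -208 -207 -207 -207 -207 -206 -206 -205
 -205 -204 -204 -203 -202 -201 -200 -198 -198 -196 -195 -195 -195 -193
 -193 -193 -193 -193 -192 -191 -191 -191 -191 -191 -190 -189 -189 -189]
0.53 [-214 -211 -211 -211 -211 -211 -211 -210 -209 -209 -209 -209 -209 -208
 
[... 3382 characters left out ...]
14783189 0.0660333 ] [0.58676003 0.22677776 0.07983077]
0.084 54 [0.53156325 0.17520995 0.08469876] [0.55109778 0.1999835  0.09387937]
0.097 63 [0.53061258 0.17308502 0.09755389] [0.55298968 0.20070236 0.10688717]
0.11 56 [0.5316898  0.17506341 0.11014293] [0.5510672  0.20082145 0.11997888]
0.12 140 [0.53213723 0.17276365 0.12007592] [0.55920238 0.20052358 0.12854379]
0.074 [[238.53201327 256.27969912]] [[248.94142438 292.12177578]]
0.085 [[237.59406829 255.83551932]] [[248.51162639 288.36628609]]
0.102 [[236.10927512 255.13239062]] [[247.83622124 282.44548926]]
0.107 [[235.6641925  254.92162514]] [[247.63495101 280.67652397]]
0.126 [[233.93688068 254.10369101]] [[246.85904857 273.83732784]]
```

```bash
python3 -m inch '[{"wz":8.9},{"wz":8.8,"dx":0.02,"dy":-0.02},{"dx":0.035,"dy":-0.032},{"dx":0.035,"dy":-0.032},{"dx":0.035,"dy":-0.032}]'; python3 -m inch '[{"dx":0.035,"dy":-0.032,"dz":0.01},{"dx":0.035,"dy":-0.032,"dz":0.01},{"dx":0.035,"dy":-0.032,"dz":0.015},{"dx":0.035,"dy":-0.032,"dz":0.015},{"dx":0.035,"dy":-0.032,"dz":0.015}]'
cat >> h.py <<'E'
from scipy.spatial.transform import Rotation as Ro
def go(x,y,z,yaw):
    s=ctrl.state(); R=Ro.from_quat(s["tool_rot"]).as_matrix(); p=np.array(s["position"])
    a=np.radians(yaw); G=np.array([[np.cos(a),np.sin(a),0],[np.sin(a),-np.cos(a),0],[0,0,-1]])
    print("t",round(s["time"],3),"pos",p.round(4),"q",np.round(s["q"],2),"w",round(s["gripper_width"],4),"F",np.round(s["force"],1))
    print("turn deg",np.degrees(Ro.from_matrix(R.T@G).as_rotvec()).round(2),"shift tool",(R.T@(np.array([x,y,z])-p)).round(4),"shift final",(G.T@(np.array([x,y,z])-p)).round(4))
E
python3 -c "
from h import *
go(.604,-.1935,.15,3.3)"
```

```text
t 0.1 pos [ 0.2234 -0.5831  0.2552] q [-1.32  0.05  1.61  0.    1.48 -0.12] w 0.0856 F [ 0.4 -0.6 -0.7]
turn deg [-0.11  0.   17.66] shift tool [ 0.4947 -0.2275  0.1057] shift final [ 0.4024 -0.3671  0.1052]validation failed for argument at $[0]...
validation failed for argument at $[0]...
```

```bash
python3 -m inch '[{"dx":0,"dy":0,"dz":0,"wx":0,"wy":0,"wz":8.9,"grip":0}]'
```

```text
time: 0.22
position: [0.2235, -0.5832, 0.2554]
tool_rot: [0.995, 0.103, -0.0, -0.001]
force: [0.5, 0.3, -0.1]
gripper_width: 0.0853
```

```bash
python3 -m inch '[{"dx":0.02,"dy":-0.02,"dz":0,"wx":0,"wy":0,"wz":8.8,"grip":0},{"dx":0.035,"dy":-0.032,"dz":0,"wx":0,"wy":0,"wz":0,"grip":0},{"dx":0.035,"dy":-0.032,"dz":0,"wx":0,"wy":0,"wz":0,"grip":0},{"dx":0.035,"dy":-0.032,"dz":0,"wx":0,"wy":0,"wz":0,"grip":0},{"dx":0.035,"dy":-0.032,"dz":0.01,"wx":0,"wy":0,"wz":0,"grip":0}]';  python3 -m inch '[{"dx":0.035,"dy":-0.032,"dz":0.01,"wx":0,"wy":0,"wz":0,"grip":0},{"dx":0.035,"dy":-0.032,"dz":0.01,"wx":0,"wy":0,"wz":0,"grip":0},{"dx":0.035,"dy":-0.032,"dz":0.01,"wx":0,"wy":0,"wz":0,"grip":0},{"dx":0.035,"dy":-0.032,"dz":0.01,"wx":0,"wy":0,"wz":0,"grip":0},{"dx":0,"dy":0,"dz":0,"wx":0,"wy":0,"wz":0,"grip":0}]'
python3 -c "
from h import *
go(.604,-.1935,.13,3.3)"
```

```text
time: 0.85
position: [0.3725, -0.4232, 0.2467]
tool_rot: [1.0, 0.028, 0.0, 0.001]
force: [0.8, 0.3, 0.4]
gripper_width: 0.0853
time: 1.48
position: [0.5047, -0.2857, 0.2045]
tool_rot: [1.0, 0.031, -0.001, -0.001]
force: [-0.8, -0.4, -0.6]
gripper_width: 0.0853
t 1.475 pos [ 0.5047 -0.2857  0.2045] q [-0.64 -0.01  1.77  0.    1.39  0.87] w 0.0853 F [-0.8 -0.4 -0.6]
turn deg [-0.13  0.12  0.21] shift tool [ 0.1049 -0.0857  0.0745] shift final [ 0.1044 -0.0863  0.0745]
```

```bash
python3 -m inch '[{"dx":0.035,"dy":-0.029,"dz":0.015,"wx":0,"wy":0,"wz":0,"grip":0},{"dx":0.035,"dy":-0.029,"dz":0.02,"wx":0,"wy":0,"wz":0,"grip":0},{"dx":0.034,"dy":-0.028,"dz":0.02,"wx":0,"wy":0,"wz":0,"grip":0},{"dx":0,"dy":0,"dz":0.02,"wx":0,"wy":0,"wz":0.2,"grip":0},{"dx":0,"dy":0,"dz":0,"wx":0,"wy":0,"wz":0,"grip":0}]'
python3 -c "
from h import *
go(.604,-.1935,.055,3.3)
grab('top','top1');grab('side','side1');crop('top1',370,160,490,300,4,'d1');crop('side1',310,120,440,240,5,'d2')"
```

```text
time: 2.1
position: [0.6009, -0.1968, 0.1287]
tool_rot: [1.0, 0.026, -0.002, -0.001]
force: [0.3, -0.4, -0.1]
gripper_width: 0.0854
t 2.1 pos [ 0.6009 -0.1968  0.1287] q [-0.43  0.18  1.7  -0.    1.27  1.08] w 0.0854 F [ 0.3 -0.4 -0.1]
turn deg [-0.1   0.27 -0.27] shift tool [ 0.0036 -0.003   0.0737] shift final [ 0.0033 -0.0032  0.0737]
```

View pics/d1.png

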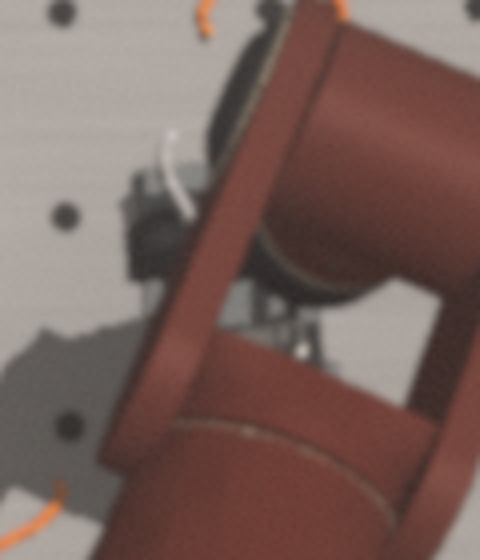

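View pics/d2.png

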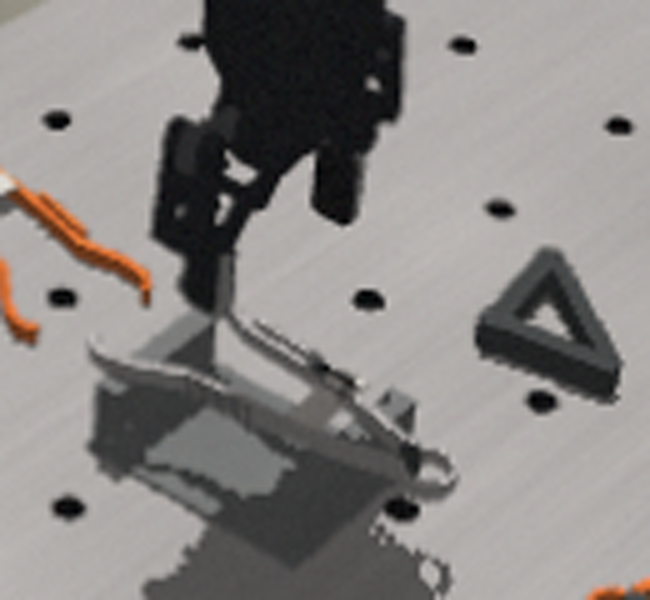

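The gripper is above the caliper, with the jaws straddling it sideways. I descend in steps.

```bash
python3 -m inch '[{"dx":0.0033,"dy":-0.003,"dz":0.02,"wx":0,"wy":0,"wz":0,"grip":0},{"dx":0,"dy":0,"dz":0.02,"wx":0,"wy":0,"wz":0,"grip":0},{"dx":0,"dy":0,"dz":0,"wx":0,"wy":0,"wz":0,"grip":0}]'
python3 -c "
from h import *
go(.604,-.1935,.055,3.3)
grab('side','side2');crop('side2',310,120,440,240,5,'d3')"
```

```text
time: 2.58
position: [0.6039, -0.1928, 0.0878]
tool_rot: [1.0, 0.027, -0.003, -0.001]
force: [-0.8, -0.5, -0.4]
gripper_width: 0.0852
t 2.575 pos [ 0.6039 -0.1928  0.0878] q [-0.43  0.23  1.71 -0.    1.2   1.09] w 0.0852 F [-0.8 -0.5 -0.4]
turn deg [-0.16  0.3  -0.26] shift tool [0.0003 0.0008 0.0328] shift final [0.0001 0.0008 0.0328]
```

View pics/d3.png

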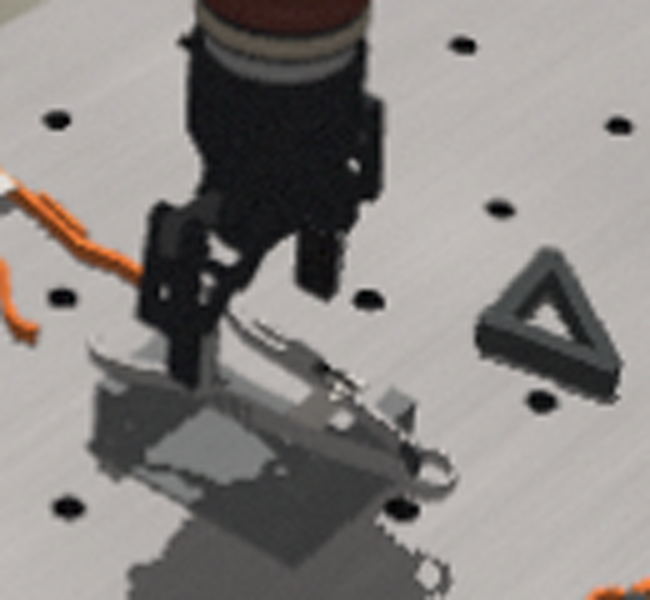

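Both fingers are outside the legs. I go down to grip height.

```bash
python3 -m inch '[{"dx":0,"dy":0,"dz":0.016,"wx":0,"wy":0.2,"wz":-0.2,"grip":0},{"dx":0,"dy":0.0005,"dz":0.017,"wx":0,"wy":0,"wz":0,"grip":0},{"dx":0,"dy":0,"dz":0,"wx":0,"wy":0,"wz":0,"grip":0.2}]' 20
python3 -m inch '[{"dx":0,"dy":0,"dz":0,"wx":0,"wy":0,"wz":0,"grip":0.3},{"dx":0,"dy":0,"dz":0,"wx":0,"wy":0,"wz":0,"grip":0.3}]'
python3 -c "
from h import *
go(.604,-.1935,.055,3.3)
grab('side','side3');crop('side3',310,120,440,240,5,'d4')"
```

```text
time: 3.0
position: [0.6045, -0.1932, 0.0556]
tool_rot: [1.0, 0.028, -0.0, -0.001]
force: [-1.1, 1.0, -1.0]
gripper_width: 0.07
time: 3.25
position: [0.6066, -0.1942, 0.059]
tool_rot: [1.0, 0.028, 0.002, 0.0]
force: [-0.1, -0.3, 0.4]
gripper_width: 0.0598
t 3.25 pos [ 0.6066 -0.1942  0.059 ] q [-0.43  0.27  1.72  0.    1.15  1.09] w 0.0598 F [-0.1 -0.3  0.4]
turn deg [ 0.04 -0.27 -0.04] shift tool [-0.0026 -0.0008  0.004 ] shift final [-0.0026 -0.0008  0.004 ]
```

View pics/d4.png

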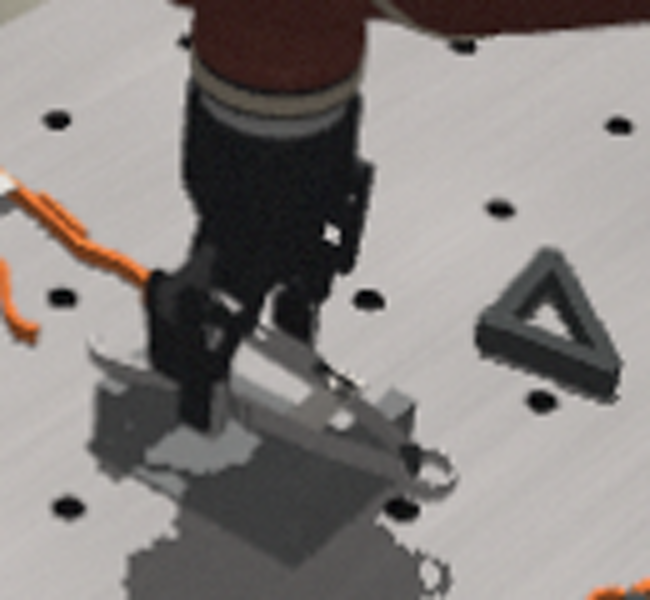

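```bash
python3 -m inch '[{"dx":-0.0025,"dy":0,"dz":0.003,"wx":0,"wy":-0.2,"wz":0,"grip":0.34}]'
python3 -m inch '[{"dx":0,"dy":0,"dz":0,"wx":0,"wy":0,"wz":0,"grip":0.37}]'
python3 -m inch '[{"dx":0,"dy":0,"dz":0,"wx":0,"wy":0,"wz":0,"grip":0.40}]'
python3 -c "
from h import *
go(.604,-.1935,.055,3.3)"
```

```text
time: 3.42
position: [0.6043, -0.1945, 0.0563]
tool_rot: [1.0, 0.028, 0.001, 0.001]
force: [0.2, -1.0, -0.1]
gripper_width: 0.0562
time: 3.55
position: [0.6035, -0.1942, 0.0553]
tool_rot: [1.0, 0.028, -0.0, 0.0]
force: [-0.7, -0.6, -0.0]
gripper_width: 0.0538
time: 3.68
position: [0.6038, -0.1942, 0.0557]
tool_rot: [1.0, 0.028, 0.0, 0.0]
force: [-0.6, 0.4, 2.4]
gripper_width: 0.0509
t 3.675 pos [ 0.6038 -0.1942  0.0557] q [-0.43  0.27  1.73  0.    1.15  1.09] w 0.0509 F [-0.6  0.4  2.4]
turn deg [ 0.01 -0.02 -0.04] shift tool [ 0.0003 -0.0007  0.0007] shift final [ 0.0003 -0.0007  0.0007]
```

```bash
python3 -m inch '[{"dx":0,"dy":0,"dz":0,"wx":0,"wy":0,"wz":0,"grip":0.43},{"dx":0,"dy":0,"dz":-0.0007,"wx":0,"wy":0,"wz":0,"grip":0.46},{"dx":0,"dy":0,"dz":0,"wx":0,"wy":0,"wz":0,"grip":0.47},{"dx":0,"dy":0,"dz":-0.003,"wx":0,"wy":0,"wz":0,"grip":0.47},{"dx":0,"dy":0,"dz":-0.005,"wx":0,"wy":0,"wz":0,"grip":0.47}]'
python3 -c "
from h import *
go(.604,-.1935,.055,3.3)
grab('side','side4');crop('side4',310,120,440,240,5,'d5')"
```

```text
time: 4.3
position: [0.6025, -0.1936, 0.0628]
tool_rot: [1.0, 0.028, -0.001, -0.001]
force: [0.1, 0.2, -1.6]
gripper_width: 0.0455
t 4.3 pos [ 0.6025 -0.1936  0.0628] q [-0.43  0.26  1.73 -0.    1.16  1.09] w 0.0455 F [ 0.1  0.2 -1.6]
turn deg [-0.07  0.15 -0.04] shift tool [ 0.0015 -0.      0.0078] shift final [ 0.0015 -0.      0.0078]
```

View pics/d5.png

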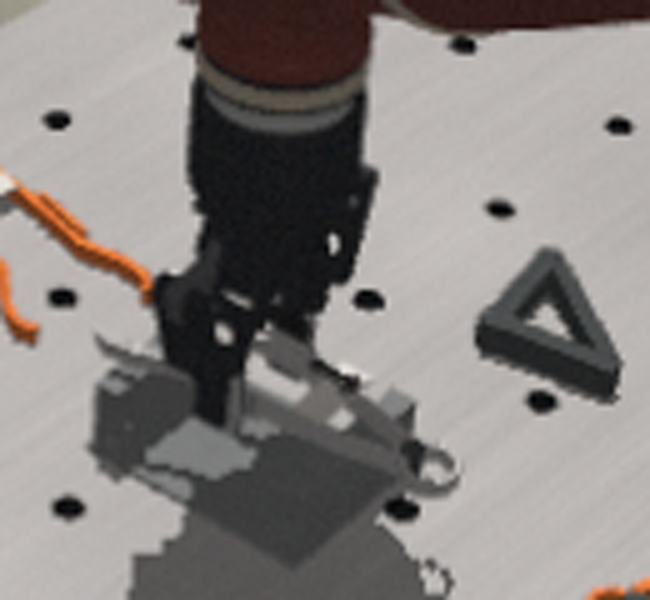

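```bash
python3 -m inch '[{"dx":0,"dy":0,"dz":-0.005,"wx":0,"wy":0,"wz":0,"grip":0.5},{"dx":0,"dy":0,"dz":-0.01,"wx":0,"wy":0,"wz":0,"grip":0.52},{"dx":0,"dy":0,"dz":-0.015,"wx":0,"wy":0,"wz":0,"grip":0.53},{"dx":0,"dy":0,"dz":-0.015,"wx":0,"wy":0,"wz":0,"grip":0.54},{"dx":0,"dy":0,"dz":0,"wx":0,"wy":0,"wz":0,"grip":0.54}]'
python3 -c "
from h import *
go(.604,-.1935,.055,3.3)
grab('side','side5');crop('side5',310,100,440,220,6,'d6')"
```

```text
time: 4.97
position: [0.6051, -0.1947, 0.1118]
tool_rot: [1.0, 0.028, 0.002, 0.001]
force: [-0.8, -0.3, -0.7]
gripper_width: 0.0395
t 4.975 pos [ 0.6051 -0.1947  0.1118] q [-0.43  0.2   1.7   0.    1.23  1.09] w 0.0395 F [-0.8 -0.3 -0.7]
turn deg [ 0.12 -0.24 -0.04] shift tool [-0.0012 -0.0014  0.0568] shift final [-0.001  -0.0013  0.0568]
```

View pics/d6.png

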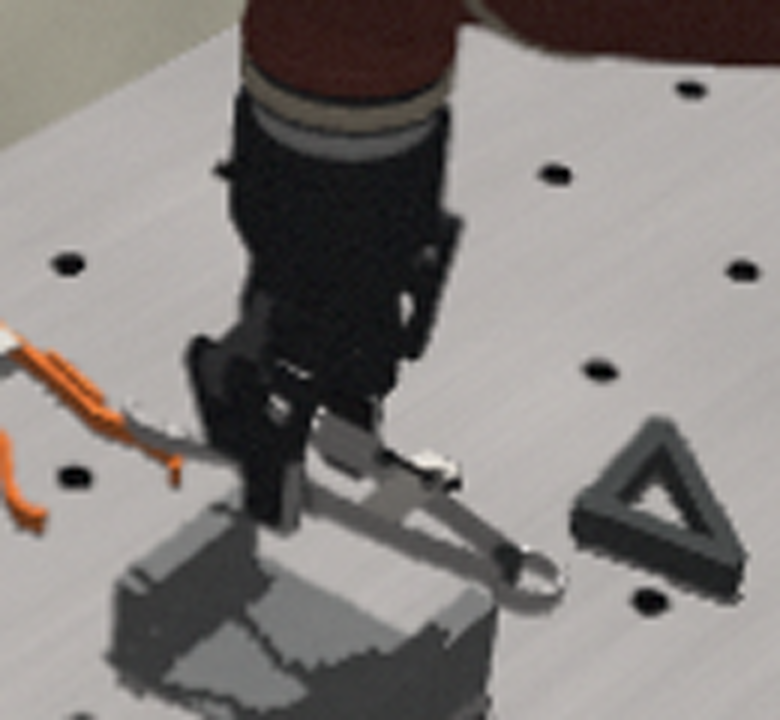

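The caliper is off the stand, with tips ahead at upper left and the hinge at lower right. The scale plate now shows at crop (435,465). I raise it and carry it over.

```bash
python3 -m inch '[{"dx":0,"dy":-0.005,"dz":-0.03,"wx":0,"wy":0,"wz":0,"grip":0.54},{"dx":-0.005,"dy":-0.015,"dz":-0.03,"wx":0,"wy":0,"wz":0,"grip":0.54},{"dx":-0.01,"dy":-0.03,"dz":-0.02,"wx":0,"wy":0,"wz":0,"grip":0.54},{"dx":-0.01,"dy":-0.035,"dz":-0.01,"wx":0,"wy":0,"wz":0,"grip":0.54},{"dx":-0.01,"dy":-0.035,"dz":0,"wx":0,"wy":0,"wz":0,"grip":0.54}]'
python3 -m inch '[{"dx":-0.01,"dy":-0.035,"dz":0,"wx":0,"wy":0,"wz":0,"grip":0.54},{"dx":-0.01,"dy":-0.035,"dz":0,"wx":0,"wy":0,"wz":0,"grip":0.54},{"dx":-0.01,"dy":-0.035,"dz":0,"wx":0,"wy":0,"wz":0,"grip":0.54},{"dx":-0.01,"dy":-0.035,"dz":0,"wx":0,"wy":0,"wz":0,"grip":0.54},{"dx":-0.01,"dy":-0.03,"dz":0,"wx":0,"wy":0,"wz":0,"grip":0.54}]'
python3 -m inch '[{"dx":-0.01,"dy":-0.02,"dz":0,"wx":0,"wy":0,"wz":0,"grip":0.54},{"dx":0,"dy":0,"dz":0,"wx":0,"wy":0,"wz":0,"grip":0.54}]'
python3 -c "
from h import *
go(.477,.188,.19,3.3)
grab('side','side6');grab('top','top6')"
```

```text
time: 5.65
position: [0.5617, -0.0755, 0.1997]
tool_rot: [1.0, 0.028, 0.001, 0.0]
force: [0.1, -0.0, -0.9]
gripper_width: 0.0391
time: 6.28
position: [0.5013, 0.0918, 0.1983]
tool_rot: [1.0, 0.029, -0.001, -0.0]
force: [0.2, 0.1, -1.8]
gripper_width: 0.0392
time: 6.52
position: [0.4902, 0.1109, 0.1983]
tool_rot: [1.0, 0.03, -0.001, 0.0]
force: [-0.3, -0.2, -1.8]
gripper_width: 0.0395
t 6.525 pos [0.4902 0.1109 0.1983] q [ 0.07 -0.2   1.95 -0.    1.39  1.59] w 0.0395 F [-0.3 -0.2 -1.8]
turn deg [0.   0.07 0.09] shift tool [-0.0086 -0.0777  0.0083] shift final [-0.0087 -0.0777  0.0083]
```

View pics/side6.png

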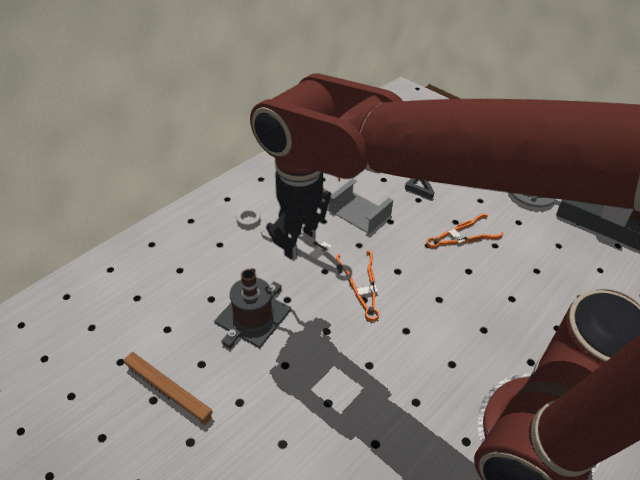

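View pics/top6.png

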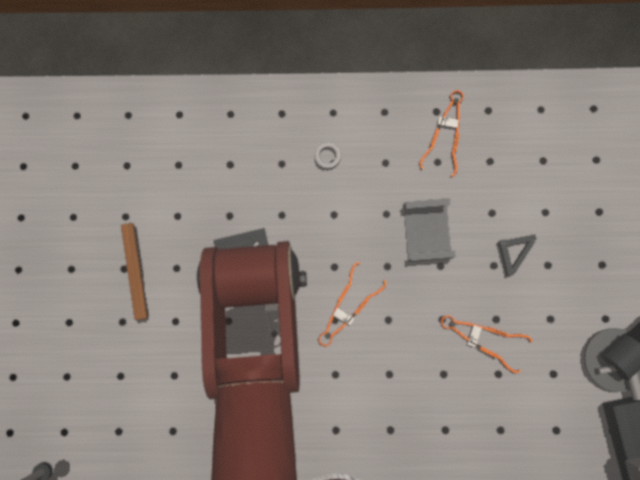

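The top view is blocked by the wrist. A heading of about 144°, pointing at the side camera, keeps the tips and bead in that view with the tip gap lying across the image. So I turn the caliper there at this height, which is clear of the stub.

```bash
python3 -m inch '[{"dx":0,"dy":0,"dz":0,"wx":0,"wy":0,"wz":-5,"grip":0.54},{"dx":0,"dy":0,"dz":0,"wx":0,"wy":0,"wz":-10,"grip":0.54},{"dx":0,"dy":0,"dz":0,"wx":0,"wy":0,"wz":-10,"grip":0.54},{"dx":0,"dy":0,"dz":0,"wx":0,"wy":0,"wz":-10,"grip":0.54},{"dx":0,"dy":0,"dz":0,"wx":0,"wy":0,"wz":-10,"grip":0.54}]' >/dev/null
python3 -m inch '[{"dx":0,"dy":0,"dz":0,"wx":0,"wy":0,"wz":-10,"grip":0.54},{"dx":0,"dy":0,"dz":0,"wx":0,"wy":0,"wz":-10,"grip":0.54},{"dx":0,"dy":0,"dz":0,"wx":0,"wy":0,"wz":-10,"grip":0.54},{"dx":0,"dy":0,"dz":0,"wx":0,"wy":0,"wz":-10,"grip":0.54},{"dx":0,"dy":0,"dz":0,"wx":0,"wy":0,"wz":-10,"grip":0.54}]' >/dev/null
python3 -m inch '[{"dx":0,"dy":0,"dz":0,"wx":0,"wy":0,"wz":-10,"grip":0.54},{"dx":0,"dy":0,"dz":0,"wx":0,"wy":0,"wz":-10,"grip":0.54},{"dx":0,"dy":0,"dz":0,"wx":0,"wy":0,"wz":-10,"grip":0.54},{"dx":0,"dy":0,"dz":0,"wx":0,"wy":0,"wz":-10,"grip":0.54},{"dx":0,"dy":0,"dz":0,"wx":0,"wy":0,"wz":-5,"grip":0.54}]'
python3 -c "
from h import *
go(.6036,.147,.19,144)
grab('side','side7');crop('side7',220,150,380,270,5,'d7')"
```

```text
time: 8.5
position: [0.4915, 0.109, 0.1988]
tool_rot: [0.314, 0.949, -0.0, -0.0]
force: [-0.9, 0.7, -0.9]
gripper_width: 0.0398
t 8.5 pos [0.4915 0.109  0.1988] q [ 0.07 -0.2   1.95 -0.    1.39 -0.86] w 0.0398 F [-0.9  0.7 -0.9]
turn deg [-0.03 -0.01 -0.64] shift tool [-0.0672  0.0974  0.0087] shift final [-0.0683  0.0966  0.0088]
```

View pics/d7.png

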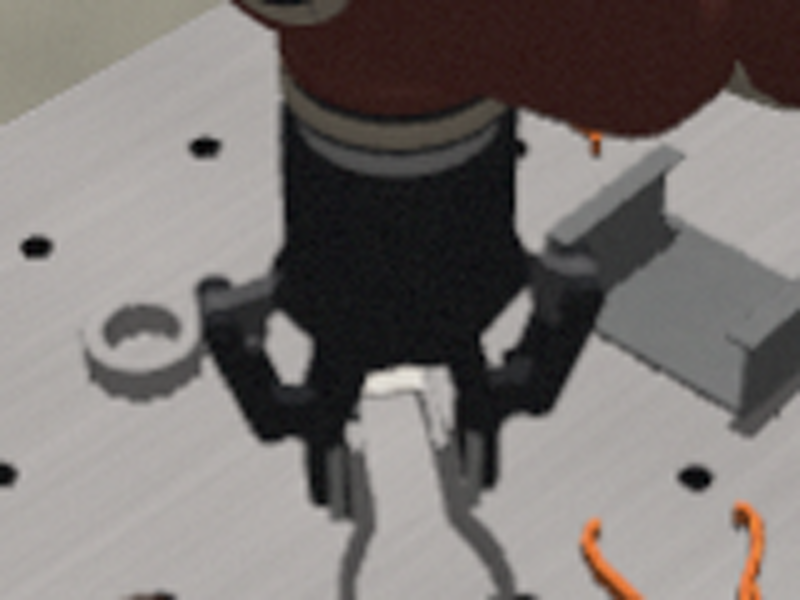

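```bash
python3 -m inch '[{"dx":-0.015,"dy":0.022,"dz":0,"wx":0,"wy":0,"wz":-0.6,"grip":0.54},{"dx":-0.02,"dy":0.028,"dz":0,"wx":0,"wy":0,"wz":0,"grip":0.54},{"dx":-0.02,"dy":0.028,"dz":0,"wx":0,"wy":0,"wz":0,"grip":0.54},{"dx":-0.0135,"dy":0.0185,"dz":0,"wx":0,"wy":0,"wz":0,"grip":0.54},{"dx":0,"dy":0,"dz":0,"wx":0,"wy":0,"wz":0,"grip":0.54}]'
python3 -c "
from h import *
go(.6036,.147,.16,144)
grab('side','side8');grab('top','top8');crop('side8',200,190,310,300,7,'d8');crop('top8',170,180,310,300,5,'d8t')"
```

```text
time: 9.18
position: [0.6046, 0.1466, 0.1985]
tool_rot: [0.311, 0.95, -0.0, -0.0]
force: [-0.5, -0.3, -0.3]
gripper_width: 0.0394
t 9.175 pos [0.6046 0.1466 0.1985] q [ 0.12  0.09  1.67 -0.    1.38 -0.82] w 0.0394 F [-0.5 -0.3 -0.3]
turn deg [-0.04 -0.02 -0.24] shift tool [ 0.001  -0.0003  0.0385] shift final [ 0.001  -0.0003  0.0385]
```

View pics/d8.png

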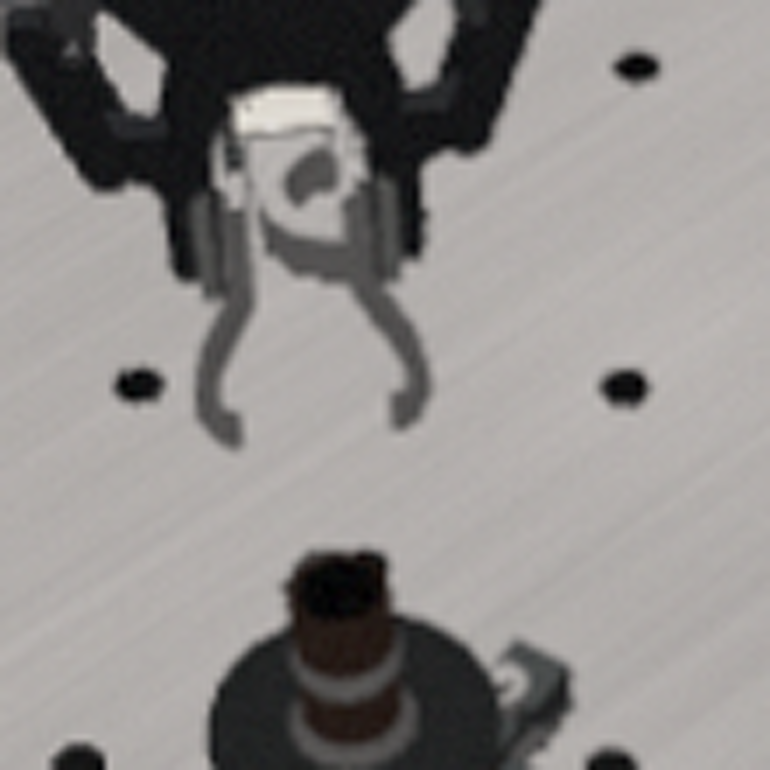

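View pics/d8t.png

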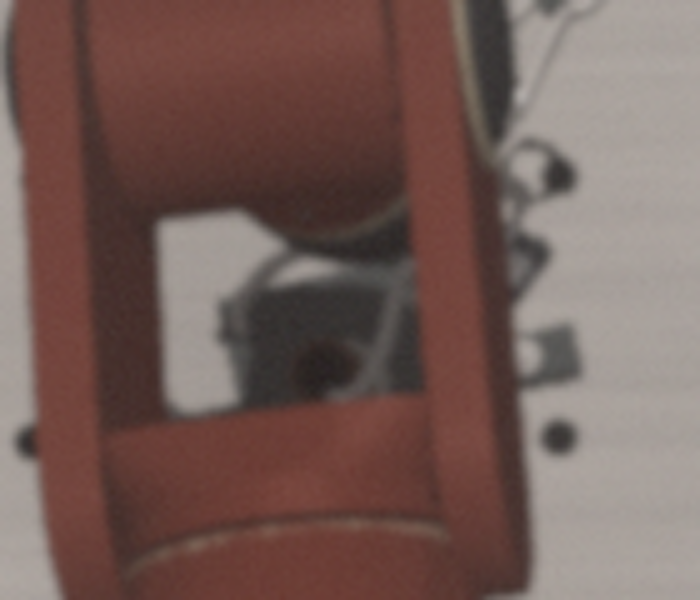

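The side view shows the tips at crop (242,440) and (390,425), with the stub behind them at about (340,590) and the bead band at (345,680). Next I measure the tips, the level and the stub from the depth and pixels.

```bash
python3 - <<'E'
from h import *
s=ctrl.state();p=s["position"];R=Ro.from_quat(s["tool_rot"]).as_matrix()
D=np.load("side8.npy");P=cloud("side",D)
m=np.zeros((480,640),bool);m[205:256,225:264]=1
Q=P[m];uv=np.argwhere(m)[:,::-1]
L=(Q-p)@R
k=(Q[:,2]>.15)&(Q[:,2]<.215)&(L[:,0]>-.08)&(L[:,0]<.09)&(abs(L[:,1])<.04)
L=L[k];uv=uv[k]
for a in np.arange(-.05,.085,.01):
    for sgn in(-1,1):
        j=(L[:,0]>=a)&(L[:,0]<a+.01)&(np.sign(L[:,1])==sgn)
        if j.sum()>2: print(round(a,3),sgn,j.sum(),"y",np.round(L[j,1].min()*1e3,1),np.round(np.median(L[j,1])*1e3,1),np.round(L[j,1].max()*1e3,1),"zmed",np.round(np.median(L[j,2])*1e3,1),"zmin",np.round(np.percentile(L[j,2],15)*1e3,1))
mid=p+R@[.07,0,0]
for z in(.185,.19,.195): print(z,proj("side",[mid[0],mid[1],z]),[proj("side",[*(p+R@[.07,sy,0])[:2],z]).round(1) for sy in(-.018,.018)], proj("top",[mid[0],mid[1],z]))
print("meas",[200+242/7,190+440/7],[200+390/7,190+425/7])
# stub top edge circle by side pixels
for z in (.102,.126): print(z,proj("side",[.547,.1885,z]))
E
python3 - <<'E'
import cv2
im=cv2.imread("pics/side8.png")[245:300,225:275]
cv2.imwrite("pics/e1.png",cv2.resize(im,None,fx=11,fy=11,interpolation=cv2.INTER_CUBIC))
E
```

```text
-0.05 -1 4 y -14.7 -7.2 -3.5 zmed 3.7 zmin 3.5
-0.05 1 7 y 0.2 9.5 13.3 zmed 3.9 zmin 2.5
-0.04 -1 31 y -16.1 -8.7 -1.1 zmed 3.2 zmin 2.0
-0.04 1 38 y 0.4 8.2 15.9 zmed 2.8 zmin 0.7
-0.03 -1 14 y -17.3 -15.1 -12.0 zmed 5.1 zmin 4.1
-0.03 1 11 y 10.1 13.7 16.0 zmed 1.6 zmin 1.1
-0.02 -1 12 y -20.2 -17.4 -13.0 zmed 1.8 zmin 0.6
-0.02 1 18 y 11.8 14.8 18.4 zmed 1.9 zmin -0.4
-0.01 -1 16 y -19.8 -16.6 -13.0 zmed 2.9 zmin 0.6
-0.01 1 21 y 11.8 16.6 19.4 zmed 2.1 zmin -1.3
0.0 -1 74 y -34.3 -26.5 -13.2 zmed 2.7 zmin -9.1
0.0 1 73 y 12.2 25.9 31.5 zmed 3.9 zmin -7.3
0.01 -1 54 y -28.3 -21.3 -13.8 zmed 3.2 zmin -5.6
0.01 1 55 y 12.7 21.7 27.0 zmed 2.3 zmin -6.6
0.02 -1 16 y -18.9 -15.2 -13.2 zmed 6.3 zmin 4.0
0.02 1 24 y 11.7 14.5 19.3 zmed 5.0 zmin 3.3
0.03 -1 18 y -21.4 -18.2 -16.0 zmed 6.0 zmin 3.2
0.03 1 17 y 15.6 17.6 21.3 zmed 4.5 zmin 3.1
0.04 -1 19 y -25.7 -22.1 -18.7 zmed 5.6 zmin 3.3
0.04 1 22 y 18.0 21.8 25.3 zmed 5.9 zmin 4.1
0.05 -1 13 y -27.1 -25.0 -22.9 zmed 5.8 zmin 3.4
0.05 1 16 y 22.4 24.8 27.7 zmed 5.8 zmin 3.8
0.06 -1 19 y -28.0 -25.6 -20.4 zmed 5.4 zmin 1.9
0.06 1 21 y 17.9 26.2 28.8 zmed 4.9 zmin 3.5
0.07 -1 19 y -25.2 -21.2 -18.0 zmed 6.7 zmin 3.4
0.07 1 21 y 18.1 20.6 25.2 zmed 7.7 zmin 5.1
0.185 [[244.71282888 251.30224509]] [array([[255. , 250.2]]), array([[234.4, 252.4]])] [[228.48962566 251.58061998]]
0.19 [[244.49185167 249.30592361]] [array([[254.8, 248.2]]), array([[234.1, 250.4]])] [[227.97396291 251.33674005]]
0.195 [[244.26953602 247.29477065]] [array([[254.7, 246.2]]), array([[233.9, 248.4]])] [[227.4534277  251.09055876]]
meas [234.57142857142856, 252.85714285714286] [255.71428571428572, 250.71428571428572]
0.102 [[247.83622124 282.44548926]]
0.126 [[246.85904857 273.83732784]]
```

View pics/e1.png

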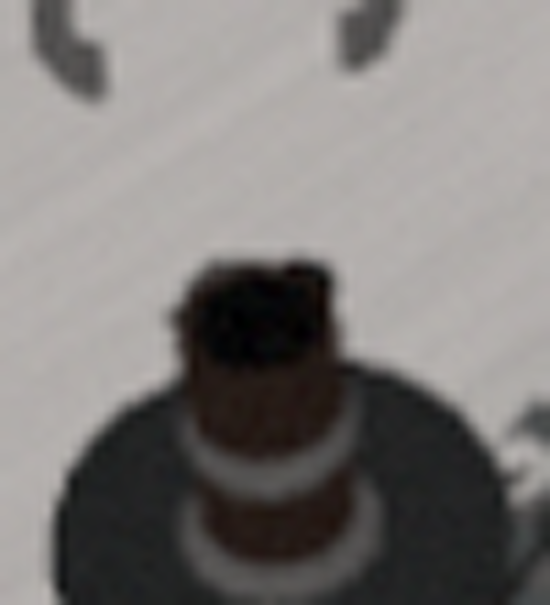

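```bash
python3 - <<'E'
from h import *
s=ctrl.state();p=s["position"];R=Ro.from_quat(s["tool_rot"]).as_matrix()
D=np.load("top8.npy");P=cloud("top",D).reshape(-1,3);v,u=np.mgrid[:480,:640]
L=(P-p)@R
k=(L[:,2]>-.02)&(L[:,2]<.025)&(L[:,0]>-.13)&(L[:,0]<.09)&(abs(L[:,1])<.04)
q=L[k];U=np.c_[u.ravel()[k],v.ravel()[k]]
o=np.argsort(q[:,0])
b=None
for a in np.arange(-.13,.09,.01):
    j=(q[:,0]>=a)&(q[:,0]<a+.01)
    if j.sum(): print(round(a,2),j.sum(),"z med %.1f mean %.1f sd %.1f"%(np.median(q[j,2])*1e3,q[j,2].mean()*1e3,q[j,2].std()*1e3),"y",(q[j,1].min()*1e3).round(),(q[j,1].max()*1e3).round(),U[j].mean(0).round())
E
python3 -c "
from h import *
crop('top8',195,195,295,265,8,'e2')"
```

```text
-0.12 3 z med 5.3 mean 4.2 sd 2.2 y -2.0 4.0 [288. 169.]
-0.11 38 z med 4.1 mean 4.9 sd 3.4 y -12.0 15.0 [286. 171.]
-0.1 39 z med 4.2 mean 5.0 sd 3.6 y -12.0 14.0 [282. 177.]
-0.09 61 z med 3.7 mean 3.7 sd 3.4 y -8.0 11.0 [279. 180.]
-0.08 34 z med 3.5 mean 4.4 sd 3.3 y -10.0 12.0 [277. 186.]
-0.07 19 z med 3.9 mean 3.7 sd 2.4 y -11.0 -5.0 [276. 193.]
-0.06 18 z med 3.1 mean 3.9 sd 2.9 y -13.0 -7.0 [274. 198.]
-0.05 10 z med 3.8 mean 4.2 sd 4.3 y -14.0 -12.0 [272. 203.]
-0.04 2 z med 8.6 mean 8.6 sd 1.7 y -14.0 -14.0 [270. 208.]
0.01 6 z med 0.7 mean 0.7 sd 2.5 y -17.0 -12.0 [251. 232.]
0.02 23 z med 3.1 mean 3.7 sd 3.1 y -18.0 -10.0 [249. 235.]
0.03 25 z med 3.9 mean 4.1 sd 2.8 y -22.0 24.0 [245. 239.]
0.04 45 z med 2.9 mean 3.6 sd 3.6 y -27.0 27.0 [235. 239.]
0.05 40 z med 3.0 mean 3.3 sd 2.6 y -28.0 30.0 [232. 244.]
0.06 41 z med 3.9 mean 3.6 sd 3.1 y -29.0 30.0 [229. 248.]
0.07 16 z med 3.9 mean 3.7 sd 2.3 y -24.0 27.0 [224. 250.]
```

View pics/e2.png

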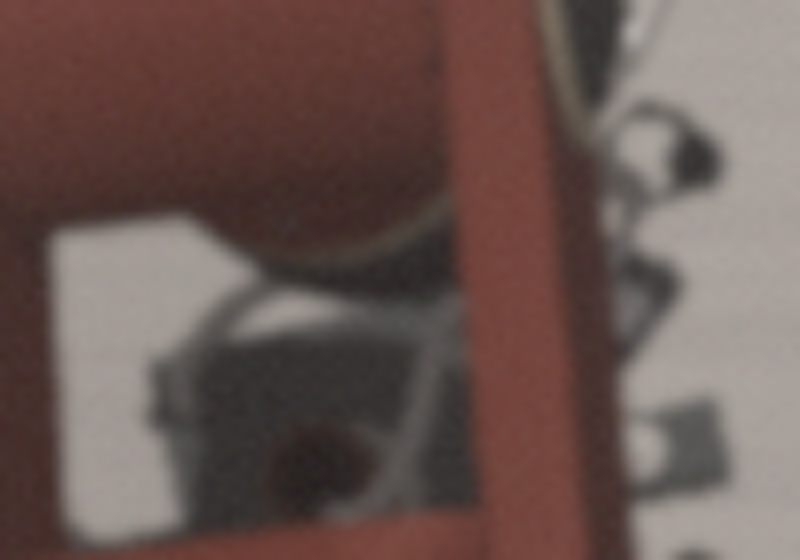

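The caliper is level: leg tops are 4.0 mm below the TCP at the rear and 3.6 mm at the front. The gap is about 36 mm and the tips sit about 8.5 mm below the TCP. Relative to the tips, the bead lies about 1.3 mm to the −y side of the tool. I correct that, go part-way down and look.

```bash
python3 -m inch '[{"dx":0.001,"dy":-0.0013,"dz":0.015,"wx":0,"wy":0,"wz":0,"grip":0.54},{"dx":0,"dy":0,"dz":0.02,"wx":0,"wy":0,"wz":0,"grip":0.54},{"dx":0,"dy":0,"dz":0.015,"wx":0,"wy":0,"wz":0,"grip":0.54},{"dx":0,"dy":0,"dz":0,"wx":0,"wy":0,"wz":0,"grip":0.54},{"dx":0,"dy":0,"dz":0,"wx":0,"wy":0,"wz":0,"grip":0.54}]'
python3 -c "
from h import *
go(.6036,.147,.1103,144)
grab('side','side9');crop('side9',215,225,285,295,10,'f1')"
```

```text
time: 9.9
position: [0.6021, 0.1469, 0.1492]
tool_rot: [0.31, 0.951, 0.0, 0.0]
force: [0.6, -0.5, -1.3]
gripper_width: 0.0396
t 9.9 pos [0.6021 0.1469 0.1492] q [ 0.12  0.13  1.72 -0.    1.3  -0.82] w 0.0396 F [ 0.6 -0.5 -1.3]
turn deg [ 0.01  0.02 -0.14] shift tool [-0.0011  0.001   0.0389] shift final [-0.0011  0.001   0.0389]
```

View pics/f1.png

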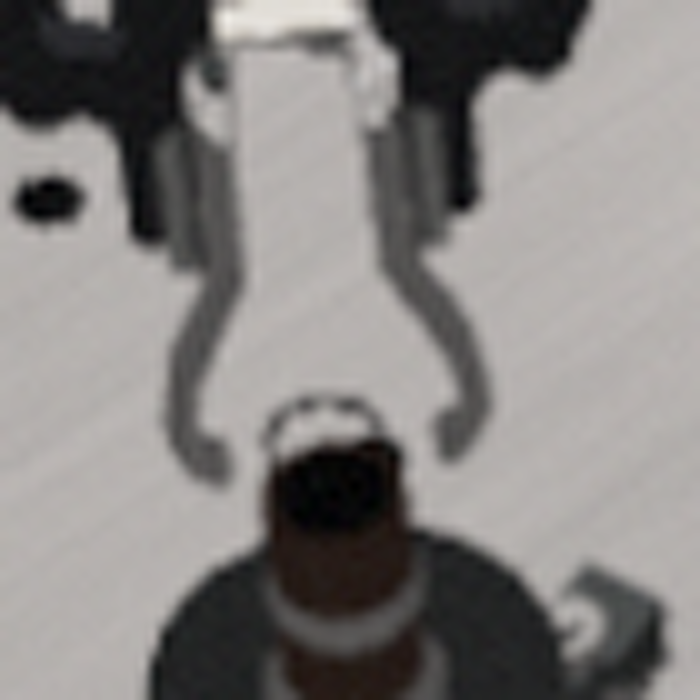

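The tips' inner edges are at crop x 230 and 437, centred at 333, and straddle the stub at 265–405. Following the view slope down to bead height puts the tips' centre at u≈249.9 against the bead's 249.6. I lower the rest of the way gently.

```bash
python3 -m inch '[{"dx":-0.001,"dy":0,"dz":0.01,"wx":0,"wy":0,"wz":0,"grip":0.54},{"dx":0,"dy":0,"dz":0.01,"wx":0,"wy":0,"wz":0,"grip":0.54},{"dx":0,"dy":0,"dz":0.01,"wx":0,"wy":0,"wz":0,"grip":0.54},{"dx":0,"dy":0,"dz":0.008,"wx":0,"wy":0,"wz":0,"grip":0.545},{"dx":0,"dy":0,"dz":0,"wx":0,"wy":0,"wz":0,"grip":0.545}]'
python3 -m inch '[{"dx":0,"dy":0,"dz":0,"wx":0,"wy":0,"wz":0,"grip":0.545},{"dx":0,"dy":0,"dz":0,"wx":0,"wy":0,"wz":0,"grip":0.545}]'
python3 -c "
from h import *
go(.6036,.147,.1103,144)
grab('side','side10');grab('top','top10');crop('side10',215,235,285,305,10,'f2');crop('top10',195,215,285,275,8,'f3')"
```

```text
time: 10.58
position: [0.602, 0.1461, 0.1097]
tool_rot: [0.31, 0.951, -0.0, -0.001]
force: [0.1, -0.6, -0.2]
gripper_width: 0.0389
time: 10.82
position: [0.6031, 0.1463, 0.1116]
tool_rot: [0.31, 0.951, 0.0, 0.0]
force: [0.8, -0.2, -1.5]
gripper_width: 0.0389
t 10.825 pos [0.6031 0.1463 0.1116] q [ 0.12  0.17  1.74  0.    1.23 -0.82] w 0.0389 F [ 0.8 -0.2 -1.5]
turn deg [ 0.04  0.04 -0.14] shift tool [0.     0.0009 0.0013] shift final [0.     0.0009 0.0013]
```

View pics/f2.png

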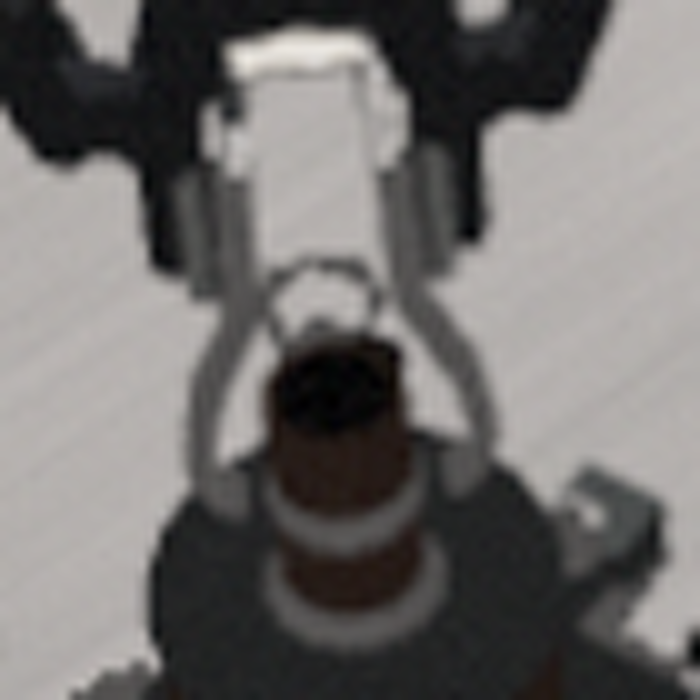

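View pics/f3.png

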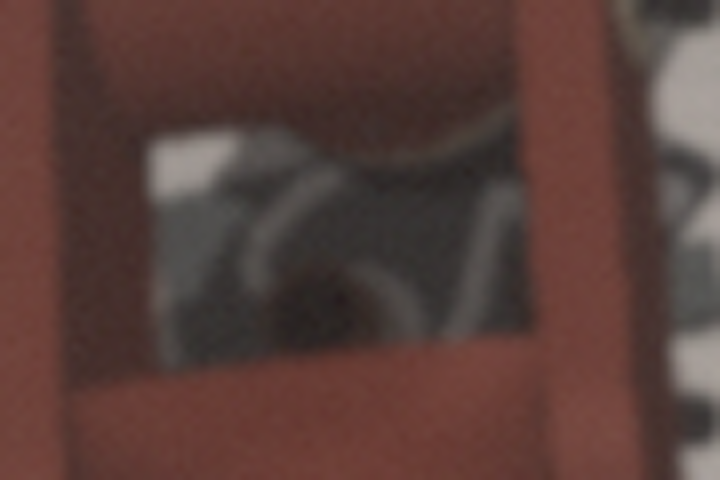

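Run:
```python
from h import *
s=ctrl.state();p=s["position"];R=Ro.from_quat(s["tool_rot"]).as_matrix();print(p)
c=np.array([.547,.1885]);o=ray("side",(249,285))[0];d=o[:2]-c;d/=np.linalg.norm(d)
for z in(.097,.107): print("bead front",z,proj("side",[*(c+d*.015),z]))
mid=p+R@[.07,0,.0085]
for sy in(-.018,.018):
  for z in(.005,-.005): print("tip",sy,z,proj("side",p+R@[.07,sy,.0085-z]))
print("mid",mid,"bead",proj("side",[*c,.102]),"mid px",proj("side",mid))
for n,tag,box in(("side","side10",(275,292,230,268)),("top","top10",(225,262,205,262))):
    D=np.load(tag+".npy");P=cloud(n,D);m=np.zeros((480,640),bool);m[box[0]:box[1],box[2]:box[3]]=1
    q=P[m];L=(q-p)@R
    for sg in(-1,1):
        k=(q[:,2]>.09)&(q[:,2]<.118)&(L[:,0]>.03)&(L[:,0]<.085)&(L[:,1]*sg>.0165)&(L[:,1]*sg<.034)
        if k.sum(): print(n,sg,k.sum(),"z med",np.median(q[k,2]).round(4),"p85",np.percentile(q[k,2],85).round(4),"xmax",L[k,0].max().round(4),"inner y in x>.06",(np.abs(L[k&(L[:,0]>.06),1])).min() if (k&(L[:,0]>.06)).any() else None)
```

```text
[0.60298747 0.14628099 0.11151176]
bead front 0.097 [[248.74095601 290.37130371]]
bead front 0.107 [[248.33905841 286.85574734]]
tip -0.018 0.005 [[257.91807639 279.14740368]]
tip -0.018 -0.005 [[258.24323568 282.6787955 ]]
tip 0.018 0.005 [[238.41048085 281.29251106]]
tip 0.018 -0.005 [[238.87399042 284.81731548]]
mid [0.54646433 0.18756523 0.10296804] bead [[247.83622124 282.44548926]] mid px [[248.37052956 281.99162895]]
side -1 28 z med 0.1063 p85 0.1079 xmax 0.0744 inner y in x>.06 0.02108956221033891
side 1 45 z med 0.1068 p85 0.1092 xmax 0.0765 inner y in x>.06 0.017105782718531224
top -1 40 z med 0.109 p85 0.1102 xmax 0.0557 inner y in x>.06 None
top 1 64 z med 0.1083 p85 0.111 xmax 0.0739 inner y in x>.06 0.019345105228017904
```

The tips stand on both sides of the bead. The inner edges are at crop x 250 and 443 and the bead spans 265–430. The leg tops read about 1.3 mm high, so I trim that, let it settle, then re-check the width, stillness and pointer.

```bash
python3 -m inch '[{"dx":0,"dy":0,"dz":0.001,"wx":0,"wy":0,"wz":0,"grip":0.545},{"dx":0,"dy":0,"dz":0,"wx":0,"wy":0,"wz":0,"grip":0.545},{"dx":0,"dy":0,"dz":0,"wx":0,"wy":0,"wz":0,"grip":0.545}]'
for i in 1 2 3; do python3 -m inch '[{"dx":0,"dy":0,"dz":0,"wx":0,"wy":0,"wz":0,"grip":0.545},{"dx":0,"dy":0,"dz":0,"wx":0,"wy":0,"wz":0,"grip":0.545}]' | egrep 'pos|width|force'; done
python3 - <<'E'
from h import *
S=[];
ims=[]
for i in range(6):
    im,D=ctrl.get_image("side");ims.append(im.astype(float));s=ctrl.state();S.append([*s["position"],s["gripper_width"]])
S=np.array(S);print(S.mean(0).round(4),S.std(0).round(4))
a=np.mean(ims,0)
a=cv2.cvtColor(a.astype(np.float32),cv2.COLOR_RGB2BGR)
cv2.imwrite("pics/g1.png",cv2.resize(a[235:260,225:265],None,fx=18,fy=18,interpolation=cv2.INTER_CUBIC))
cv2.imwrite("pics/g2.png",cv2.resize(a[262:300,225:272],None,fx=15,fy=15,interpolation=cv2.INTER_CUBIC))
E
```

```text
time: 11.3
position: [0.6027, 0.1462, 0.11]
tool_rot: [0.31, 0.951, -0.0, -0.0]
force: [-0.7, -0.1, -1.3]
gripper_width: 0.0393
position: [0.6027, 0.1462, 0.11]
force: [0.1, 0.7, -1.6]
gripper_width: 0.0391
position: [0.6027, 0.1462, 0.11]
force: [-0.4, 0.6, -1.4]
gripper_width: 0.0393
position: [0.6027, 0.1462, 0.11]
force: [-0.1, -1.2, -1.3]
gripper_width: 0.0389
[0.6027 0.1462 0.11   0.0391] [0.     0.     0.     0.0002][ WARN:0@8.249] global loadsave.cpp:1063 imwrite_ Unsupported depth image for selected encoder is fallbacked to CV_8U.
```

View pics/g1.png

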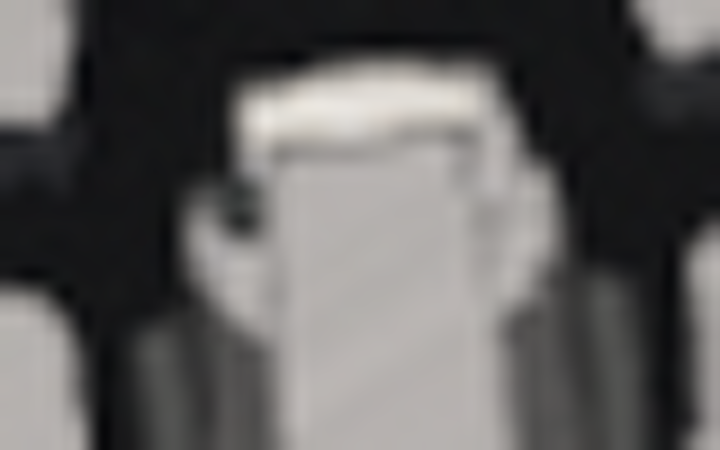

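View pics/g2.png

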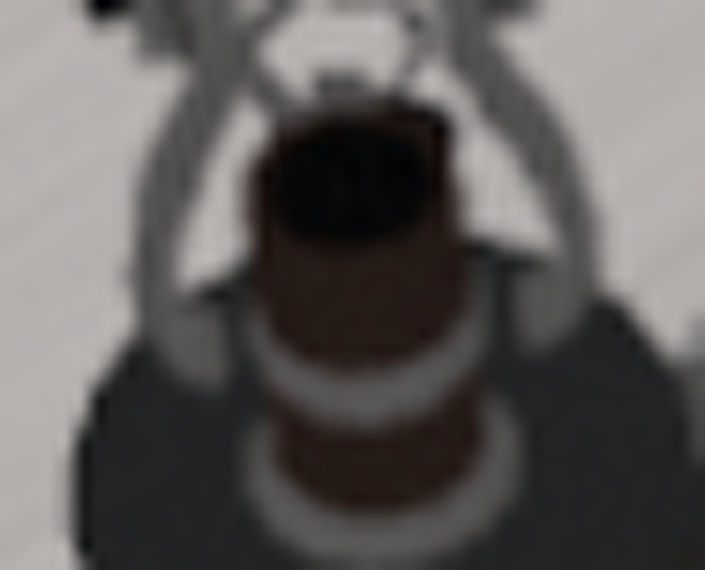

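```bash
python3 -m inch '[{"dx":0,"dy":0.0004,"dz":0,"wx":0,"wy":0,"wz":0,"grip":0.546},{"dx":0,"dy":0,"dz":0,"wx":0,"wy":0,"wz":0,"grip":0.546},{"dx":0,"dy":0,"dz":0,"wx":0,"wy":0,"wz":0,"grip":0.546},{"dx":0,"dy":0,"dz":0,"wx":0,"wy":0,"wz":0,"grip":0.546},{"dx":0,"dy":0,"dz":0,"wx":0,"wy":0,"wz":0,"grip":0.546}]'
python3 - <<'E'
from h import *
ims=[];S=[];T=[]
for i in range(6):
    im,D=ctrl.get_image("side");ims.append(im.astype(float));s=ctrl.state();S.append([*s["position"],s["gripper_width"],*s["force"]])
    im,D=ctrl.get_image("top");T.append(D)
S=np.array(S);print(S.mean(0).round(4),s["time"])
a=cv2.cvtColor(np.mean(ims,0).astype(np.uint8),cv2.COLOR_RGB2BGR)
cv2.imwrite("pics/g3.png",cv2.resize(a[262:300,225:272],None,fx=15,fy=15,interpolation=cv2.INTER_CUBIC))
p=s["position"];R=Ro.from_quat(s["tool_rot"]).as_matrix()
P=np.concatenate([cloud("top",D).reshape(-1,3) for D in T]);L=(P-p)@R
for a0,b0 in((-.12,-.09),(-.09,-.06),(-.06,-.04),(.03,.05),(.05,.08)):
    k=(abs(L[:,2]-.003)<.009)&(L[:,0]>a0)&(L[:,0]<b0)&(abs(L[:,1])<.032)
    if a0>0:k&=abs(L[:,1])>.019
    if k.sum():print(a0,k.sum(),np.median(P[k,2]).round(4))
E
```

```text
time: 12.98
position: [0.6029, 0.1465, 0.11]
tool_rot: [0.31, 0.951, -0.0, -0.0]
force: [0.0, -0.3, -1.2]
gripper_width: 0.039
[ 0.6029  0.1465  0.11    0.0391 -0.3009  0.1247 -0.7743] 13.525
-0.12 391 0.1061
-0.09 543 0.1066
-0.06 56 0.1056
0.03 272 0.1067
0.05 310 0.1068
```

View pics/g3.png

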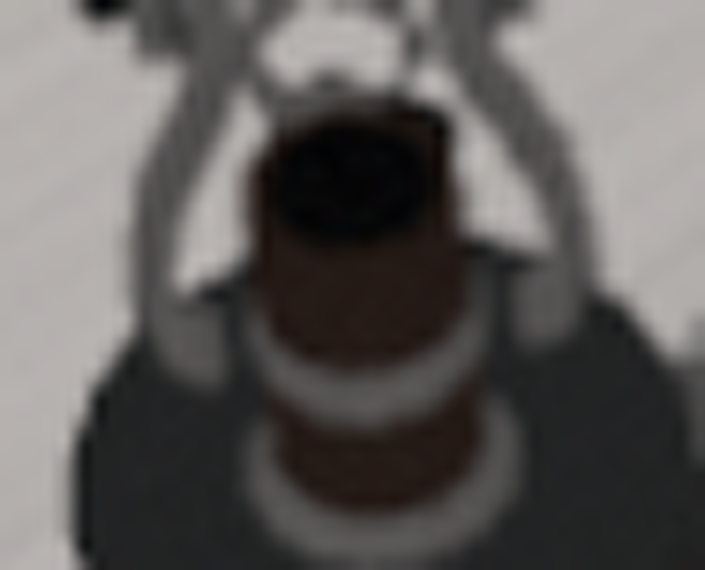

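The leg tops are at 106–107 mm from hinge to tips, so the caliper is level and its tips' mid height is 102 mm. Dark gaps show on both sides: left inner face at x≈222 to bead at 243, and bead at 490 to right inner face at x≈515. Width and pose are steady, so I hand in.

```bash
python3 -c "
from plant import ctrl
print(ctrl.hand_in()); print(ctrl.state()['time'])"
```

```text
the job is handed in; nothing more can be done
None
the job is handed in; nothing more can be done
```

I took the bare steel caliper off its stand by the finger flats and squeezed it to 39.1 mm over the flats; the line is at 39 mm. I carried it level over the stub and handed in at about 13.5 s, still holding it with the tips either side of the bead.

**Gap:** The tips measured about 36 mm apart in the side image.

**Level and height:** The leg tops read 105.6–106.8 mm from hinge to tips, so the caliper is level. That puts the tips' mid height at about 102 mm, the bead's height.

**Clearance:** The side view showed dark gaps on both sides, roughly 2.5 mm and 3 mm. The wrist felt no contact force, and the arm was still.

**Not confirmed:**
- I could not read the pointer itself at this picture resolution, so the gap rests on the jaw width and the tip spacing.
- The two cameras disagreed by 1–2 mm on where the stub stands, so I centred on the tips and bead as seen together in the side view.
- The wrist partly blocked the top view, so it gave only a partial check of the tips at the bead.

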